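# Wedge up a valve cover to the height band

## Robot

A 6-joint arm with a two-finger parallel gripper is mounted at the origin on the work surface. World frame = base frame: x ahead of the robot, y to its left, z up, the work surface at z = 0. Lengths are in m, angles in rad, forces in N, time in s.
With the tool pointing down it reaches from about 0.425 to 0.95 m from the base axis. Payload 3.5 kg.
Tool frame: the origin (TCP) lies at the very end of the fingers, on their centre line; the grasp point (between the pads) lies 19 mm behind it; z points along the fingers, y is the line along which they close (so a half turn about z gives the same grasp; the last joint's range is limited). The gripper opens to 85 mm and grips with 20 to 120 N. Pads are 22 mm wide; open, the fingers measure 114 mm over their backs; the gripper's body (76 mm by 85 mm) begins 54 mm behind the grasp point. The pads swing forward as they close: fully open they stand 13 mm farther back than shut.
Start: joints at [-1.281, 0.286, 1.577, -0, 1.279, -0.15], TCP at [0.287, -0.611, 0.231] pointing down, gripper open.
Joint ranges: [-2.77, 2.77], [-0.9, 2.22], [0.21, 2.48], [-1.53, 4.67], [0.24, 2.81], [-2.84, 2.84]. Speed limits (rad/s): [2.79, 2.79, 3.14, 3.14, 3.14, 3.14].

## Interface

Orientations are given as a unit quaternion [x, y, z, w].
In Python, from plant import ctrl gives the robot as it stands.
- The arm moves only by the tool carry_out, never from a script. Its argument "deltas" is one flat list of numbers, 6 for each row, row after row: the shift along the tool's x, y, z in m, then the turn, a rotation vector about the tool's x, y, z in rad. A call has 1 to 5 rows; each row is the pose to reach, as a shift and turn from the pose commanded when the call began, along the tool's axes at that moment; what a row does not reach only later rows make up. A row lasts 1/8 s, in which the tool goes at most 62.5 mm and 10.7 degrees, less where a joint would pass 70% of its speed; a pose out of reach is approached as far as the arm can. A call with a gripper value outside its range is refused whole. "grip" is the opening in per cent of the stroke, from 0 (shut) to 100 (fully open), set as the call begins (left out, the last holds). The fingers move at their own pace and stop on an object; "grip_force" is the grip in N (left out, the last holds). Time passes only in rows, so rows that repeat a pose let the fingers close. It gives the time, the measured TCP pose, the force, the opening and the grip force at its end, in the units of the state.
- ctrl.get_state(): the state, without advancing time (a new reading comes with each control period).
- ctrl.read_camera(name): name is "scene" or "side" or "wrist"; returns (picture, depth): 420x560x3 uint8, red, green, blue; 420x560 float32, m along the optical axis (not along the pixel's ray), 0 where there is no reading.
- ctrl.camera_model(name): a dict with "intrinsics" (3x3 intrinsics, pixels), "extrinsics" (4x4, takes a point from world to camera coordinates); the wrist camera has in their place "hand_eye" (4x4, takes a point from camera to tool coordinates, whose origin is the TCP and whose axes are the flange's). Camera axes: x right, y down, z forward; pixel columns grow to the right and rows downward; lengths in m; the calibration is good to about 2 mm. A picture is of the moment at which its call begins: read the wrist's pose just before it. camera_model takes no time and is no camera call.
- ctrl.sign_off(): hands the job in; it is judged then, once.
Trained networks look in the newest picture that a camera, given by its name, has taken for a name from the list of things; names that differ only in an ending like _2 or _b are one class to them, and where a whole thing is asked for, a point or a joint stands for the part that bears it (a point fixed in the world has none). Each returns a list of dicts, best first, with "score" (0 to 1); they miss things now and then, are a little off and sometimes report something else, mostly with a low value. They report only what shows in the picture. A call takes as long as a camera call. They do not tell look-alikes from the thing itself.
- ctrl.find_in(camera, query): "uv" ([column, row] in pixels, amid what is visible of it).
The state is a dict: "time": time; "qpos": joint angles; "dq": joint speeds; "joint_efforts": joint torques, N m; "eef_pos": TCP position; "tcp_rot": TCP orientation; "contact_force": force on the tool from outside, world axes, zero at the start; "wrist_torque": the same for the moment, N m; "opening": opening from 0.0 (shut) to 1.0 (fully open); "finger_force": force on a finger pad.
Only numpy, scipy, OpenCV 4.12 (cv2) and the standard library are available. Lean on these libraries where they do the work, as an engineer would, in place of code of your own. Each camera call takes 0.05 s, during which the arm holds its last target. There are 200 camera calls.

## Task

The aluminium valve cover on the blue stand sags at its free end. Slide the orange wedge, thin end first, along the bench under the steel foot at that end until the red pointer stands level with the green band on the white gauge post. Leave the wedge lying flat on the bench and carrying the cover.

Things in the scene. Friction and masses are not known exactly. Their poses are not given: they have to be found in the camera images.
- orange_wedge: Loose orange plastic wedge, 170 long (x), 40 wide (y), 220 g. Origin: centre of its underside; +x points to the thin end. Top: 4 high at x = 85, straight slope to 42 high at x = -35, then a level heel block to x = -85; grip the heel across its width. Lies left or right of the stand, thin end roughly away from the robot; a grey wedge only 16 high, too low, lies on the other side.
- cover: Valve cover hinged 210 behind its foot on a fixed blue stand. Origin: middle of the foot's underside, 14 above the bench when sagging; +x from foot to hinge (away from the robot), y along foot and hinge. Foot: round bar 90 long; it lifts freely (about 4 N) and falls back. Bench free 130 behind the foot, 75 either side. Tongue over the foot, top 65 high; body 60 behind it, 100 high.
- pointer (a point): Tip of the red pointer sticking out to the left (+y) of the tongue, straight above the foot (x 0, y 80, z 23 in the cover's frame). It rises with the foot, millimetre for millimetre.
- mark (a point): Centre of the green band, 30 x 30 and 10 high, around a white gauge post 138 high that stands fixed just beyond the pointer's tip. Its height varies: 14 to 23 above the pointer's tip at the start.
Not all that is in view belongs to the job. Of the things that look like the orange_wedge, take the one that is nearest to the robot's base at the start.

How it is judged:
By the outcome, as a careful person would: the job done as asked, in the order asked, and still so for the second after the job is handed in, with the robot touching nothing.
It also fails if it takes over 42 s, if anything falls off the work surface, if the arm or the gripper's body presses on something with over 40 N, if the wrist force passes 120 N, or if a joint passes its speed limit or range.

## Working session

There is one attempt and no reset: what is moved stays moved. The work goes in short steps, Python scripts to look and compute and a tool call to move; the robot and the scene stay as the last step left them, time stands still between calls to the robot, and variables do not carry over. Pictures are saved under pics/ and viewed, at most 10 in all, crops included, and the job is handed in when it is done.

Besides the shell and the picture viewer there is one more tool, called in YAML: its name, and indented under it one key for each argument. carry_out: Moves the arm, as the interface text tells. Its arguments: {"type":"object","properties":{"deltas":{"type":"array"},"grip":{"type":"number"},"grip_force":{"type":"number"}},"required":["deltas"]}

```bash
mkdir -p pics; cat > h.py <<'E'
import numpy as np, cv2
from scipy.spatial.transform import Rotation as R
from plant import ctrl
def cam(name):
    s=ctrl.get_state(); im,d=ctrl.read_camera(name); m=ctrl.camera_model(name)
    if 'extrinsics' in m: T=np.linalg.inv(np.array(m['extrinsics']))
    else:
        W=np.eye(4); W[:3,:3]=R.from_quat(s['tcp_rot']).as_matrix(); W[:3,3]=s['eef_pos']; T=W@np.array(m['hand_eye'])
    K=np.array(m['intrinsics']) if 'intrinsics' in m else None
    v,u=np.mgrid[:420,:560]; 
    P=np.stack([(u-K[0,2])/K[0,0]*d,(v-K[1,2])/K[1,1]*d,d],-1)@T[:3,:3].T+T[:3,3]
    P[d==0]=np.nan
    return im,d,P,K,T
def save(n,im): cv2.imwrite('pics/'+n+'.png',im[...,::-1])
E
python3 - <<'E'
from h import *
s=ctrl.get_state(); print(s)
ims=[]
for c in ['scene','side']:
    im,d,P,K,T=cam(c); print(c,T.round(3).tolist(),K.tolist())
    np.savez(c+'0.npz',im=im,P=P)
    save(c+'0',im)
    for q in ['orange_wedge','cover','pointer','mark']:
        for r in ctrl.find_in(c,q)[:5]:
            u,v=np.round(r['uv']).astype(int); print(c,q,r['score'],(u,v),P[v,u].round(3))
E
```

```text
{'time': 0.0, 'qpos': array([-1.28100819e+00,  2.87173968e-01,  1.57815396e+00,  1.28029924e-05,
        1.27857714e+00, -1.50006623e-01]), 'dq': array([-2.61094113e-04,  8.24442250e-04, -3.51451409e-04,  2.96616083e-04,
       -7.56617640e-04, -5.14463474e-05]), 'joint_efforts': array([-2.46205118e-04, -4.05986845e+01, -2.92625731e+01, -1.56611059e-04,
        5.91409756e-03,  3.60921874e-06]), 'eef_pos': array([ 0.28722407, -0.61013311,  0.2299541 ]), 'tcp_rot': array([ 9.75919591e-01,  2.18127521e-01, -7.46293171e-05, -1.15381119e-03]), 'contact_force': array([ 0.07452605, -0.54027804, -0.74728823]), 'wrist_torque': array([-0.01596139, -0.01524742, -0.06008294]), 'finger_force': 0.0, 'opening': 1.0018249557889862}
scene [[0.838, 0.398, -0.372, 0.877], [0.545, -0.586, 0.6, -0.422], [0.021, -0.706, -0.708, 0.654], [0.0, 0.0, 0.0, 1.0]] [[385.2232132783421, 0.0, 276.54398337488055], [0.0, 385.2232132783421, 213.5649757916332], [0.0, 0.0, 1.0]]
scene orange_wedge 0.81 (np.int64(284), np.int64(165)) [0.471 0.262 0.036]
scene orange_wedge 0.68 (np.int64(320), np.int64(131)) [0.468 0.463 0.031]
scene cover 0.8 (np.int64(328), np.int64(314)) [ 0.779 -0.099  0.102]
scene pointer 0.64 (np.int64(325), np.int64(308)) [ 0.769 -0.088  0.096]
side [[-0.859, -0.388, 0.334, 0.233], [-0.512, 0.639, -0.574, 0.693], [0.009, -0.664, -0.747, 0.895], [0.0, 0.0, 0.0, 1.0]] [[506.91828499810015, 0.0, 285.5374999372938], [0.0, 506.91828499810015, 217.43077288747415], [0.0, 0.0, 1.0]]
side orange_wedge 0.92 (np.int64(249), np.int64(402)) [0.458 0.424 0.021]
side orange_wedge 0.88 (np.int64(208), np.int64(268)) [0.678 0.243 0.045]
side orange_wedge 0.66 (np.int64(287), np.int64(335)) [0.464 0.285 0.034]
side cover 0.86 (np.int64(260), np.int64(163)) [ 0.729 -0.036  0.095]
side pointer 0.61 (np.int64(263), np.int64(161)) [ 0.729 -0.05   0.09 ]
side mark 0.59 (np.int64(278), np.int64(208)) [0.632 0.042 0.067]
```

View pics/scene0.png

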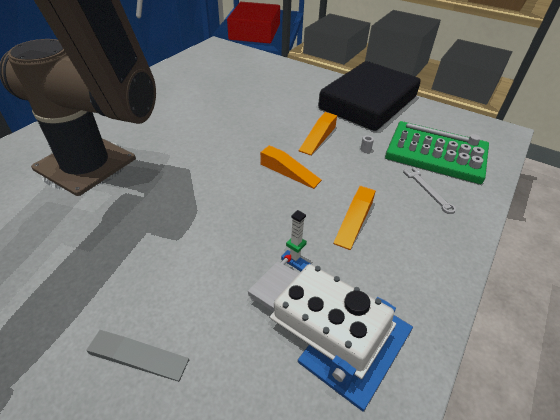

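View pics/side0.png

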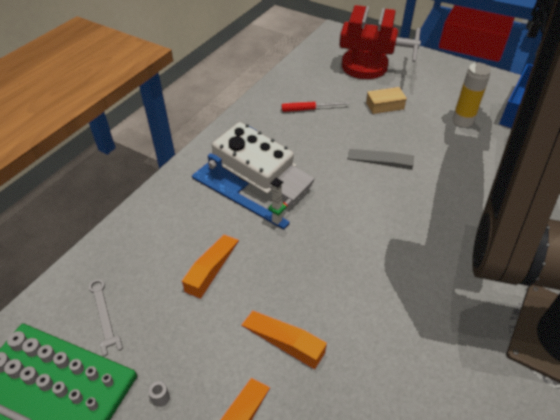

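The scene view shows three orange wedges, at scene pixels (290,167), (320,132) and (355,217). The grey decoy is at (138,354). The cover is at (335,312), the gauge post at (297,235), and the red pointer tip at about (290,257). I'll pick the orange wedge nearest the base by measurement.

```bash
cat > fit.py <<'E'
from h import *
def clusters(im,P):
    hsv=cv2.cvtColor(im,cv2.COLOR_RGB2HSV)
    m=((hsv[...,0]>8)&(hsv[...,0]<24)&(hsv[...,1]>150)&(hsv[...,2]>70)).astype(np.uint8)
    n,l,st,c=cv2.connectedComponentsWithStats(m)
    return [(st[i],P[(l==i)&np.isfinite(P[...,2])]) for i in range(1,n) if st[i][4]>250]
E
python3 - <<'E'
from fit import *
allp=[]
for c in ['scene','side']:
    z=np.load(c+'0.npz'); im,P=z['im'],z['P']
    for st,p in clusters(im,P):
        p=p[(p[:,2]>-.01)&(p[:,2]<.07)]
        (cx,cy),(w,h),a=cv2.minAreaRect((p[:,:2]*1000).astype(np.float32))
        box=cv2.boxPoints(((cx,cy),(w,h),a)).round(0).tolist()
        hi=p[p[:,2]>np.percentile(p[:,2],80)].mean(0)
        print(c,st.tolist(),len(p),(cx,cy),(w,h),a,'dist',np.hypot(cx,cy),'zmax',p[:,2].max().round(3),'hi',hi.round(3))
    hsv=cv2.cvtColor(im,cv2.COLOR_RGB2HSV); near=(abs(P[...,0]-.68)<.15)&(abs(P[...,1]+.02)<.15)
    g=near&(hsv[...,0]>50)&(hsv[...,0]<80)&(hsv[...,1]>120)
    r=near&((hsv[...,0]<6)|(hsv[...,0]>174))&(hsv[...,1]>120)
    for n,m in (('g',g),('r',r)):
        v,u=np.nonzero(m); print(n,len(v),u.mean(),v.mean(),np.nanmin(P[m],0).round(4),np.nanmax(P[m],0).round(4),np.nanmean(P[m],0).round(4))
    b=near&(hsv[...,0]>100)&(hsv[...,0]<120)&(hsv[...,1]>150)&(hsv[...,2]>60)
    p=P[b]; print('blue',cv2.boxPoints(cv2.minAreaRect((p[:,:2]*1000).astype(np.float32))).round().tolist())
    save('crop_'+c,cv2.resize(im[190:400,220:420] if c=='scene' else im[110:235,180:330],None,fx=3 if c=='scene' else 4,fy=3 if c=='scene' else 4,interpolation=cv2.INTER_CUBIC)[:600])
E
```

```text
scene [299, 112, 38, 43, 750] 747 (460.2230224609375, 494.89288330078125) (42.924903869628906, 236.6422882080078) 3.734282970428467 dist 675.8137290295613 zmax 0.046 hi [0.46  0.518 0.043]
scene [261, 145, 60, 44, 1136] 1132 (478.0470886230469, 282.2115478515625) (45.173919677734375, 169.7740020751953) 88.63938903808594 dist 555.1327559077612 zmax 0.047 hi [0.425 0.283 0.043]
scene [334, 186, 42, 64, 1202] 1196 (698.5081787109375, 210.083984375) (40.09817886352539, 173.37222290039062) 6.575024604797363 dist 729.4168603870809 zmax 0.046 hi [0.692 0.266 0.044]
g 126 295.8968253968254 245.3968253968254 [0.626  0.0183 0.0526] [0.6576 0.0472 0.0643] [0.6458 0.0275 0.0598]
r 27 288.0 257.14814814814815 [0.6357 0.0009 0.0365] [0.6471 0.0129 0.0462] [0.642  0.0049 0.0428]
blue [[606.0, 29.0], [793.0, -190.0], [837.0, -153.0], [649.0, 67.0]]Traceback (most recent call last):
  File "<stdin>", line 9, in <module>
    return _quantile_unchecked(
        a, q, axis, out, overwrite_input, method, keepdims, weights)
    return _ureduce(a,
                    func=_quantile_ureduce_func,
    ...<5 lines>...
                    overwrite_input=overwrite_input,
                    method=method)
    r = func(a, **kwargs)
    result = _quantile(arr,
                       quantiles=q,
    ...<2 lines>...
                       out=out,
                       weights=wgt)
    slices_having_nans = np.isnan(arr[-1, ...])
                                  ~~~^^^^^^^^^
IndexError: index -1 is out of bounds for axis 0 with size 0
```

```bash
python3 - <<'E'
from fit import *
ims=[]
for c in ['scene','side']:
    z=np.load(c+'0.npz'); im,P=z['im'],z['P']
    near=(abs(P[...,0]-.70)<.15)&(abs(P[...,1]+.05)<.17)
    hsv=cv2.cvtColor(im,cv2.COLOR_RGB2HSV)
    g=near&(hsv[...,0]>50)&(hsv[...,0]<80)&(hsv[...,1]>120)
    r=near&((hsv[...,0]<6)|(hsv[...,0]>174))&(hsv[...,1]>120)
    for n,m in (('g',g),('r',r)):
        v,u=np.nonzero(m); 
        if len(v): print(c,n,len(v),u.mean(),v.mean(),np.nanmin(P[m],0).round(4),np.nanmax(P[m],0).round(4))
    for lo,hi in ((.085,.13),(.05,.075)):
        m=near&(P[...,2]>lo)&(P[...,2]<hi)&(hsv[...,1]<60); p=P[m]
        rr=cv2.minAreaRect((p[:,:2]*1000).astype(np.float32)); print(c,lo,len(p),rr,cv2.boxPoints(rr).round().tolist())
a=np.load('scene0.npz')['im'][195:405,225:425]; b=np.load('side0.npz')['im'][110:235,180:330]
save('crop0',np.hstack([cv2.resize(a,(400,420),interpolation=cv2.INTER_CUBIC),cv2.resize(b,(400,420),interpolation=cv2.INTER_CUBIC)]))
E
```

```text
scene g 126 295.8968253968254 245.3968253968254 [0.626  0.0183 0.0526] [0.6576 0.0472 0.0643]
scene r 27 288.0 257.14814814814815 [0.6357 0.0009 0.0365] [0.6471 0.0129 0.0462]
scene 0.085 5643 ((737.9962768554688, -63.05589294433594), (138.44093322753906, 260.6295166015625), 69.86946868896484) [[592.0, -83.0], [837.0, -173.0], [884.0, -43.0], [639.0, 47.0]]
scene 0.05 854 ((740.8917846679688, -57.485595703125), (167.48605346679688, 248.59947204589844), 76.4319076538086) [[600.0, -110.0], [842.0, -168.0], [881.0, -5.0], [640.0, 53.0]]
side g 65 277.2153846153846 209.53846153846155 [0.6232 0.0236 0.0535] [0.6537 0.052  0.0641]
side r 2 284.5 202.5 [0.6374 0.0023 0.0442] [0.64   0.0024 0.0462]
side 0.085 2321 ((735.0458374023438, -60.99110412597656), (138.6280517578125, 263.8617248535156), 70.80657196044922) [[588.0, -83.0], [837.0, -170.0], [882.0, -39.0], [633.0, 48.0]]
side 0.05 654 ((734.3677978515625, -57.75602722167969), (170.6124725341797, 243.70205688476562), 77.43748474121094) [[597.0, -115.0], [835.0, -168.0], [872.0, -1.0], [634.0, 52.0]]
```

View pics/crop0.png

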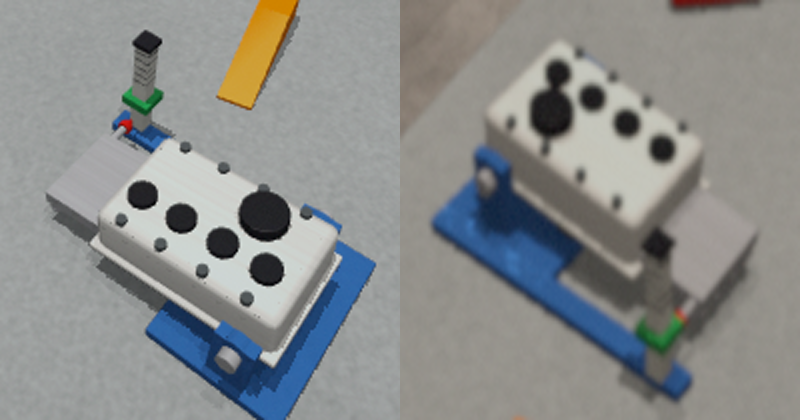

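The crop shows the cover facing obliquely. The grey tongue is toward the robot and the post stands on its left, with the red tip just beside the post, below the green band. Now the cover's yaw.

```bash
python3 - <<'E'
from fit import *
for c in ['scene','side']:
    z=np.load(c+'0.npz'); im,P=z['im'],z['P']
    near=(abs(P[...,0]-.73)<.17)&(abs(P[...,1]+.07)<.17)
    for lo,hi in ((.088,.115),(.05,.075)):
        m=(near&(P[...,2]>lo)&(P[...,2]<hi)).astype(np.uint8)
        n,l,st,_=cv2.connectedComponentsWithStats(cv2.morphologyEx(m,cv2.MORPH_OPEN,np.ones((3,3)) if c=='scene' else np.ones((3,3))))
        for i in range(1,n):
            if st[i][4]>60:
                p=P[l==i]; rr=cv2.minAreaRect((p[:,:2]*1000).astype(np.float32)); print(c,lo,st[i].tolist(),np.round(rr[0]),np.round(rr[1]),round(rr[2],1),cv2.boxPoints(rr).round().tolist(),'z',np.percentile(p[:,2],[5,50,95]).round(3))
    hsv=cv2.cvtColor(im,cv2.COLOR_RGB2HSV)
    g=near&(hsv[...,0]>50)&(hsv[...,0]<80)&(hsv[...,1]>120)
    print('gz',np.percentile(P[g][:,2],[2,10,25,50,75,90,98]).round(4))
    b=near&(hsv[...,0]>100)&(hsv[...,0]<120)&(hsv[...,1]>150)&(hsv[...,2]>60)&(P[...,2]<.03)
    p=P[b]; rr=cv2.minAreaRect((p[:,:2]*1000).astype(np.float32)); print('blue',rr,cv2.boxPoints(rr).round().tolist(),np.percentile(p[:,2],[5,50,95]))
    f=np.isfinite(P[...,2])&(abs(P[...,2])<.006)&(abs(P[...,0]-.6)<.1)&(abs(P[...,1]-.1)<.1); print('bench',np.median(P[f][:,2]))
E
```

```text
scene 0.088 [292, 226, 11, 11, 97] [645.  30.] [21. 11.] 39.1 [[633.0, 28.0], [640.0, 19.0], [657.0, 32.0], [650.0, 41.0]] z [0.09  0.102 0.113]
scene 0.088 [283, 266, 111, 96, 5657] [781. -77.] [109. 168.] 84.8 [[692.0, -123.0], [859.0, -138.0], [869.0, -30.0], [702.0, -15.0]] z [0.09  0.098 0.111]
scene 0.05 [286, 239, 20, 13, 182] [641.  35.] [33. 31.] 86.1 [[625.0, 20.0], [656.0, 18.0], [658.0, 50.0], [627.0, 53.0]] z [0.054 0.062 0.072]
scene 0.05 [274, 309, 75, 53, 593] [ 764. -130.] [  7. 149.] 84.1 [[689.0, -126.0], [837.0, -141.0], [838.0, -135.0], [690.0, -119.0]] z [0.051 0.062 0.074]
scene 0.05 [350, 322, 46, 56, 427] [867. -87.] [126.  26.] 75.1 [[839.0, -145.0], [864.0, -152.0], [896.0, -30.0], [871.0, -23.0]] z [0.056 0.059 0.072]
scene 0.05 [330, 363, 22, 19, 225] [ 835. -158.] [36. 14.] 1.3 [[817.0, -152.0], [817.0, -166.0], [854.0, -165.0], [853.0, -151.0]] z [0.054 0.066 0.073]
gz [0.0529 0.0548 0.0581 0.0607 0.0621 0.0629 0.0634]
blue ((753.7817993164062, -61.33082580566406), (183.87001037597656, 288.06024169921875), 84.67512512207031) [[602.0, -140.0], [889.0, -1
[... 423 characters left out ...]
, 468] [780. -20.] [171.  32.] 6.4 [[693.0, -13.0], [697.0, -45.0], [867.0, -26.0], [863.0, 6.0]] z [0.052 0.062 0.073]
side 0.05 [271, 159, 22, 21, 128] [690. -73.] [89.  6.] 85.7 [[684.0, -117.0], [690.0, -117.0], [697.0, -29.0], [691.0, -28.0]] z [0.052 0.064 0.074]
side 0.05 [268, 204, 18, 11, 145] [640.  34.] [33. 32.] 84.7 [[623.0, 20.0], [654.0, 17.0], [657.0, 49.0], [626.0, 52.0]] z [0.053 0.061 0.072]
gz [0.0545 0.057  0.0588 0.0605 0.0616 0.0626 0.0639]
blue ((755.2566528320312, -1.7960357666015625), (69.27457427978516, 286.6241455078125), 84.78160858154297) [[609.0, -23.0], [895.0, -49.0], [901.0, 20.0], [616.0, 46.0]] [0.0090579  0.01226661 0.01666255]
bench 0.0003115921926892251
```

```bash
cat >> h.py <<'E'
def tool(yaw,tilt=0):
    "tool x along yaw, z down; tilt>0 leans body back (-x)"
    return R.from_euler('z',yaw,degrees=True)*R.from_euler('x',180,degrees=True)*R.from_euler('y',tilt,degrees=True)
def plan(wps):
    s=ctrl.get_state(); r0=R.from_quat(s['tcp_rot']); p0=np.array(s['eef_pos'])
    for p,r in wps:
        print(np.r_[r0.inv().apply(np.array(p)-p0),(r0.inv()*r).as_rotvec()].round(4).tolist())
E
python3 - <<'E'
from h import *
print(tool(0,15).as_matrix()[:,2])
a=np.radians(-5.2); ex=np.array([np.cos(a),np.sin(a)]); ey=np.array([-np.sin(a),np.cos(a)]); o=np.array([.636,-.065])
for c in ['scene','side']:
    z=np.load(c+'0.npz'); P=z['P']; q=P[...,:2]-o; X=q@ex; Y=q@ey
    for x in np.arange(-.05,.065,.01):
        m=(abs(X-x)<.005)&(abs(Y)<.07)&(P[...,2]>.025); 
        if m.sum(): print(c,x.round(3),m.sum(),'z',np.percentile(P[m][:,2],[5,50,95]).round(3),'y',np.percentile(Y[m],[2,98]).round(3))
plan([((.45,-.25,.25),tool(10)),((.45,.1,.25),tool(0)),((.43,.283,.22),tool(-1.4))])
E
```

```text
[ 2.58819045e-01 -1.18291797e-16 -9.65925826e-01]
scene -0.01 141 z [0.04  0.044 0.046] y [-0.042  0.067]
scene 0.0 252 z [0.036 0.045 0.047] y [-0.042  0.068]
scene 0.01 218 z [0.04  0.046 0.048] y [-0.042  0.045]
scene 0.02 221 z [0.045 0.047 0.049] y [-0.042  0.046]
scene 0.03 224 z [0.044 0.048 0.05 ] y [-0.042  0.046]
scene 0.04 170 z [0.043 0.049 0.051] y [-0.042  0.046]
scene 0.05 25 z [0.037 0.045 0.05 ] y [-0.055 -0.037]
scene 0.06 291 z [0.043 0.087 0.089] y [-0.056  0.051]
side -0.01 190 z [0.027 0.041 0.046] y [-0.039  0.066]
side 0.0 140 z [0.04  0.045 0.048] y [-0.04   0.067]
side 0.01 135 z [0.037 0.045 0.048] y [-0.041  0.048]
side 0.02 118 z [0.042 0.046 0.049] y [-0.041  0.047]
side 0.03 93 z [0.045 0.047 0.05 ] y [-0.042  0.034]
side 0.04 80 z [0.045 0.048 0.051] y [-0.042  0.018]
side 0.05 243 z [0.042 0.066 0.084] y [-0.045  0.057]
side 0.06 335 z [0.043 0.081 0.089] y [-0.048  0.059]
[0.3007, -0.2572, -0.0187, -0.0, 0.0, 0.2653]
[0.4497, -0.5739, -0.0187, -0.0, 0.0, 0.4398]
[0.5096, -0.748, 0.0113, -0.0, 0.0, 0.4643]
```

carry_out:
  deltas: [0.043, -0.037, -0.003, 0, 0, 0.04, 0.086, -0.074, -0.006, 0, 0, 0.08, 0.129, -0.111, -0.009, 0, 0, 0.12, 0.172, -0.148, -0.012, 0, 0, 0.16, 0.215, -0.185, -0.015, 0, 0, 0.2]
  grip: 100

```text
time: 1.12
eef_pos: [0.4037, -0.3501, 0.2467]
tcp_rot: [0.993, 0.119, 0.0, 0.0]
contact_force: [-0.6, 0.1, -0.1]
opening: 1.004
finger_force: 0.0
```

```bash
python3 - <<'E'
from h import *
s=ctrl.get_state(); print(s['time'],s['eef_pos'],s['qpos'])
plan([((.47,-.0,.25),tool(0)),((.44,.283,.22),tool(-1.4))])
E
```

```text
1.125 [ 0.40373183 -0.35013319  0.24673698] [-9.04457394e-01 -3.82565910e-02  1.90549351e+00  2.00995537e-04
  1.27347320e+00  4.28099729e-01]
[0.147, -0.3246, -0.0034, 0.0007, -0.0006, 0.2382]
[0.1846, -0.6067, 0.0264, 0.0006, -0.0006, 0.2626]
```

carry_out:
  deltas: [0.025, -0.054, 0, 0, 0, 0.04, 0.05, -0.108, 0, 0, 0, 0.08, 0.075, -0.162, 0, 0, 0, 0.12, 0.1, -0.216, 0, 0, 0, 0.16, 0.125, -0.27, 0, 0, 0, 0.2]

```text
time: 1.75
eef_pos: [0.4606, -0.058, 0.2468]
tcp_rot: [1.0, 0.019, 0.001, 0.0]
contact_force: [0.5, -0.7, -0.2]
opening: 1.002
finger_force: 0.0
```

carry_out:
  deltas: [0, -0.058, 0.004, 0, 0, 0.02, 0, -0.116, 0.008, 0, 0, 0.04, 0, -0.174, 0.012, 0, 0, 0.06, 0, -0.232, 0.016, 0, 0, 0.06, 0, -0.29, 0.02, 0, 0, 0.06]

```text
time: 2.38
eef_pos: [0.4487, 0.2319, 0.2268]
tcp_rot: [1.0, -0.01, 0.001, -0.0]
contact_force: [1.9, -0.4, 0.1]
opening: 0.998
finger_force: 0.0
```

```bash
python3 - <<'E'
from fit import *
s=ctrl.get_state(); print(s['time'],s['eef_pos'],R.from_quat(s['tcp_rot']).as_matrix()[:,0],s['qpos'].round(2))
im,d,P,K,T=cam('wrist'); print(T.round(3).tolist(),K[0,0])
for st,p in clusters(im,P):
    p=p[(p[:,2]>-.01)&(p[:,2]<.07)]
    rr=cv2.minAreaRect((p[:,:2]*1000).astype(np.float32)); hi=p[p[:,2]>.039]
    print(st.tolist(),rr,cv2.boxPoints(rr).round().tolist(),p[:,2].max())
    if len(hi)>20: r2=cv2.minAreaRect((hi[:,:2]*1000).astype(np.float32)); print('heel',r2,cv2.boxPoints(r2).round().tolist())
print(ctrl.find_in('wrist','orange_wedge'))
save('wrist1',im); np.savez('w1.npz',im=im,P=P)
E
```

```text
2.375 [0.44871302 0.23192016 0.22677088] [ 0.99979812 -0.02003542  0.00151383] [ 0.28 -0.09  1.99 -0.    1.24  1.87]
[[-0.02, -0.95, -0.311, 0.528], [-1.0, 0.019, 0.007, 0.23], [-0.001, 0.311, -0.95, 0.369], [0.0, 0.0, 0.0, 1.0]] 297.4952422867484
[217, 79, 37, 152, 5302] ((468.18463134765625, 282.52044677734375), (42.68962097167969, 187.2821807861328), 87.79972076416016) [[374.0, 265.0], [561.0, 258.0], [563.0, 300.0], [375.0, 307.0]] 0.0440648974116164
heel ((423.7881774902344, 283.0516052246094), (39.137271881103516, 62.72099685668945), 87.2869873046875) [[392.0, 265.0], [454.0, 262.0], [456.0, 301.0], [393.0, 304.0]]
[0, 149, 163, 50, 5628] ((460.8419189453125, 482.9170227050781), (40.18825149536133, 211.91262817382812), 3.0378246307373047) [[435.0, 588.0], [446.0, 376.0], [487.0, 378.0], [475.0, 590.0]] 0.044080228816936184
heel ((459.2748107910156, 514.5187377929688), (39.870689392089844, 66.0545654296875), 3.460219621658325) [[437.0, 546.0], [441.0, 480.0], [481.0, 483.0], [477.0, 549.0]]
[{'uv': [235.2, 154.1], 'score': 0.8}, {'uv': [78.9, 173.3], 'score': 0.68}]
```

View pics/wrist1.png

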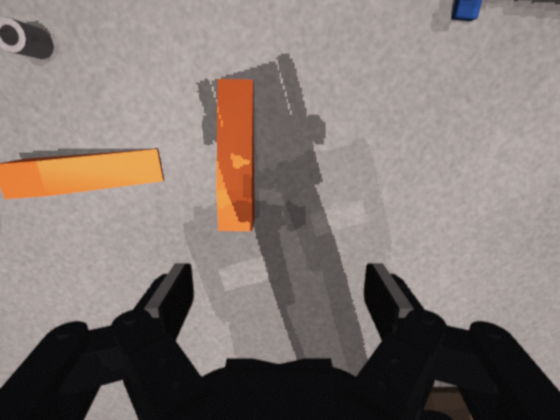

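The wrist view shows the chosen wedge alone at (235,155), heel at the bottom (235,210) and thin end at (235,80). The look-alike at (80,173) is farther away, so the choice stands.

```bash
python3 - <<'E'
from h import *
plan([((.412,.284,.1),tool(-2.2)),((.412,.284,.008),tool(-2.2))])
E
```

```text
[-0.0363, -0.049, 0.1262, -0.0015, 0.0006, 0.0247]
[-0.0362, -0.0489, 0.2182, -0.0015, 0.0006, 0.0247]
```

carry_out:
  deltas: [-0.018, -0.025, 0.04, 0, 0, 0.012, -0.036, -0.049, 0.085, -0.0015, 0.0006, 0.025, -0.036, -0.049, 0.13, -0.0015, 0.0006, 0.025, -0.036, -0.049, 0.165, -0.0015, 0.0006, 0.025, -0.036, -0.049, 0.18, -0.0015, 0.0006, 0.025]

```text
time: 3.1
eef_pos: [0.4128, 0.2786, 0.0444]
tcp_rot: [1.0, -0.023, -0.001, 0.002]
contact_force: [-0.0, -0.1, 0.8]
opening: 0.999
finger_force: 0.0
```

```bash
python3 - <<'E'
from h import *
s=ctrl.get_state(); print(s['eef_pos'],s['contact_force'])
plan([((.412,.284,.008),tool(-2.2))])
E
```

```text
[0.41284595 0.27857665 0.04440826] [-0.00523088 -0.13883394  0.77882907]
[-0.001, -0.0055, 0.0364, 0.0032, 0.0025, -0.0072]
```

carry_out:
  deltas: [-0.001, -0.0055, 0.012, 0.003, 0.002, 0, -0.001, -0.0055, 0.025, 0.003, 0.002, 0, -0.001, -0.0055, 0.034, 0.003, 0.002, 0, -0.001, -0.0055, 0.036, 0.003, 0.002, 0, -0.001, -0.0055, 0.036, 0.003, 0.002, 0]

```text
time: 3.72
eef_pos: [0.4135, 0.2852, 0.0105]
tcp_rot: [1.0, -0.023, 0.002, -0.001]
contact_force: [-0.7, -0.0, -0.2]
opening: 1.0
finger_force: 0.0
```

carry_out:
  deltas: [0, 0, 0, 0, 0, 0, 0, 0, 0, 0, 0, 0, 0, 0, 0, 0, 0, 0, 0, 0, 0, 0, 0, 0, 0, 0, 0, 0, 0, 0]
  grip: 0
  grip_force: 50

```text
time: 4.35
eef_pos: [0.4136, 0.2853, 0.0108]
tcp_rot: [1.0, -0.023, 0.002, -0.001]
contact_force: [0.5, 0.5, 3.8]
opening: 0.46
finger_force: 52.1
```

```bash
python3 - <<'E'
from h import *
s=ctrl.get_state(); print(s['time'],s['eef_pos'],s['contact_force'],s['opening'],s['finger_force'],s['wrist_torque'])
print(R.from_quat(s['tcp_rot']).as_matrix().round(4).tolist())
a=np.radians(-5.2); ex=np.array([np.cos(a),np.sin(a)]); f=np.array([.636,-.0625])
g=f-(.125+.065)*ex; print(g)
x,y,z=s['eef_pos']
plan([((x,y,z+.02),tool(-2.2)),((*g,z+.02),tool(-5.2))])
E
```

```text
4.35 [0.41359404 0.28530206 0.01078781] [0.47842958 0.46088857 3.79198547] 0.4603907969159714 52.10888206958771 [-0.09569137  0.10405614 -0.03488046]
[[0.999, -0.0452, 0.0034], [-0.0453, -0.999, 0.0017], [0.0033, -0.0019, -1.0]]
[ 0.44678196 -0.04527981]
[0.0001, -0.0, -0.02, -0.0018, -0.0033, -0.0069]
[0.0482, 0.3287, -0.0205, -0.0019, -0.0033, 0.0455]
```

carry_out:
  deltas: [0, 0, -0.015, -0.002, -0.003, 0, 0.006, 0.035, -0.016, -0.002, -0.003, 0, 0.012, 0.09, -0.016, -0.002, -0.003, 0.01, 0.018, 0.145, -0.016, -0.002, -0.003, 0.02, 0.024, 0.2, -0.016, -0.002, -0.003, 0.03]

```text
time: 4.97
eef_pos: [0.4278, 0.0827, 0.0265]
tcp_rot: [0.999, -0.037, -0.0, 0.0]
contact_force: [0.6, -0.2, -1.7]
opening: 0.46
finger_force: 51.7
```

carry_out:
  deltas: [0.007, 0.05, 0, 0, 0, 0.01, 0.012, 0.095, 0, 0, 0, 0.015, 0.014, 0.12, 0, 0, 0, 0.015, 0.014, 0.128, 0, 0, 0, 0.015, 0.014, 0.128, 0, 0, 0, 0.015]

```text
time: 5.6
eef_pos: [0.4321, -0.0443, 0.0262]
tcp_rot: [0.999, -0.045, -0.0, 0.0]
contact_force: [-0.9, 0.9, -2.4]
opening: 0.455
finger_force: 51.6
```

```bash
python3 - <<'E'
from fit import *
s=ctrl.get_state(); print(s['time'],s['eef_pos'],s['contact_force'],s['opening'],s['finger_force'])
M=R.from_quat(s['tcp_rot']).as_matrix(); print(M.round(4).tolist())
im,d,P,K,T=cam('wrist'); np.savez('w2.npz',im=im,P=P)
a=np.radians(-5.2); ex=np.array([np.cos(a),np.sin(a)]); ey=np.array([-np.sin(a),np.cos(a)]); o=np.array([.636,-.0625])
for c in ['wrist','side']:
    if c=='side': im,d,P,K,T=cam('side')
    for st,p in clusters(im,P):
        p=p[(p[:,2]>-.0)&(p[:,2]<.08)]; q=p[:,:2]-o; X=q@ex; Y=q@ey
        if abs(Y).min()<.02:
            print(c,'wedge X',np.percentile(X,[1,99]).round(4),'Y',np.percentile(Y,[2,50,98]).round(4))
            for lo,hi in ((-.09,-.06),(-.14,-.11)):
                m=(X>lo)&(X<hi); print(lo,m.sum(),np.percentile(Y[m],[3,97]) if m.sum()>10 else '')
    q=P[...,:2]-o; X=q@ex; Y=q@ey
    m=(P[...,2]>.03)&(P[...,2]<.056)&(X>-.03)&(X<.045)&(abs(Y)<.062)
    if m.sum(): print(c,'tongue',m.sum(),'X',np.percentile(X[m],[1,99]).round(4),'Y',np.percentile(Y[m],[1,99]).round(4))
save('wrist2',ctrl.read_camera('wrist')[0])
E
```

```text
5.6 [ 0.4321375  -0.0442628   0.02616145] [-0.86209707  0.94149853 -2.40482292] 0.45470620763743635 51.649800539016724
[[0.9959, -0.0908, -0.0009], [-0.0908, -0.9959, 0.0], [-0.0009, 0.0001, -1.0]]
wrist wedge X [-0.2225 -0.0842] Y [-0.0198 -0.0008  0.018 ]
-0.09 1770 [-0.01933393  0.01743442]
-0.14 7484 [-0.01941197  0.01768594]Traceback (most recent call last):
  File "<stdin>", line 10, in <module>
    return umr_minimum(a, axis, None, out, keepdims, initial, where)
ValueError: zero-size array to reduction operation minimum which has no identity
```

```bash
python3 - <<'E'
from fit import *
z=np.load('w2.npz'); im,P=z['im'],z['P']; save('wrist2',im)
a=np.radians(-5.2); ex=np.array([np.cos(a),np.sin(a)]); ey=np.array([-np.sin(a),np.cos(a)]); o=np.array([.636,-.0625])
q=P[...,:2]-o; X=q@ex; Y=q@ey
for u in [240,260,280,300]:
  for v in range(0,300,30): print(u,v,X[v,u].round(3),Y[v,u].round(3),P[v,u,2].round(3),end=' | ')
  print()
E
```

```text
240 0 -0.083 0.015 0.027 | 240 30 -0.095 0.015 0.031 | 240 60 -0.106 0.015 0.036 | 240 90 -0.118 0.015 0.039 | 240 120 -0.129 0.015 0.042 | 240 150 -0.141 0.015 0.046 | 240 180 -0.153 0.015 0.05 | 240 210 -0.164 0.015 0.054 | 240 240 -0.177 0.015 0.056 | 240 270 -0.19 0.015 0.057 | 
260 0 -0.083 0.007 0.026 | 260 30 -0.095 0.007 0.031 | 260 60 -0.106 0.007 0.034 | 260 90 -0.118 0.007 0.039 | 260 120 -0.129 0.007 0.042 | 260 150 -0.141 0.007 0.046 | 260 180 -0.152 0.007 0.051 | 260 210 -0.164 0.007 0.053 | 260 240 -0.176 0.007 0.057 | 260 270 -0.19 0.007 0.058 | 
280 0 -0.083 -0.002 0.026 | 280 30 -0.095 -0.002 0.032 | 280 60 -0.106 -0.002 0.034 | 280 90 -0.118 -0.002 0.039 | 280 120 -0.129 -0.002 0.043 | 280 150 -0.141 -0.002 0.046 | 280 180 -0.153 -0.002 0.05 | 280 210 -0.164 -0.002 0.053 | 280 240 -0.176 -0.002 0.056 | 280 270 -0.19 -0.002 0.057 | 
300 0 -0.083 -0.01 0.028 | 300 30 -0.095 -0.01 0.031 | 300 60 -0.106 -0.01 0.036 | 300 90 -0.118 -0.01 0.038 | 300 120 -0.129 -0.01 0.043 | 300 150 -0.141 -0.01 0.047 | 300 180 -0.153 -0.01 0.05 | 300 210 -0.164 -0.01 0.053 | 300 240 -0.176 -0.01 0.057 | 300 270 -0.19 -0.01 0.057 |
```

View pics/wrist2.png

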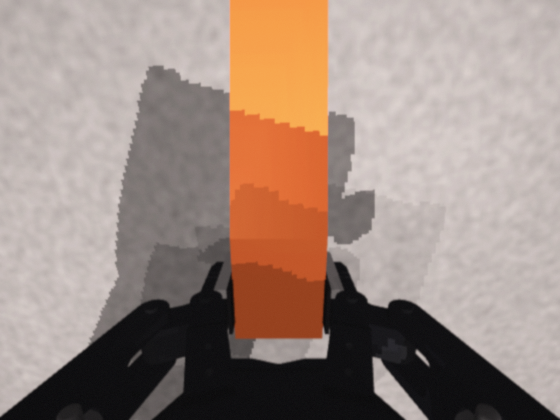

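carry_out:
  deltas: [0, 0, 0.008, 0, 0, 0, 0, 0, 0.015, 0, 0, 0, 0, 0, 0.0155, 0, 0, 0, 0.02, 0, 0.0155, 0, 0, 0, 0.04, 0, 0.0155, 0, 0, 0]

```text
time: 6.32
eef_pos: [0.4721, -0.0476, 0.0105]
tcp_rot: [0.999, -0.045, -0.001, -0.0]
contact_force: [-5.5, 0.4, 8.4]
opening: 0.459
finger_force: 53.4
```

```bash
cat > chk.py <<'E'
from fit import *
s=ctrl.get_state(); p=s['eef_pos']; a=np.radians(-5.2); ex=np.array([np.cos(a),np.sin(a)]); ey=np.array([-np.sin(a),np.cos(a)]); o=np.array([.636,-.0625])
print(round(s['time'],2),p,'F',s['contact_force'].round(1),s['wrist_torque'].round(2),'op',round(s['opening'],3),'TCP X,Y',(p[:2]-o)@ex,(p[:2]-o)@ey)
print('tool x',R.from_quat(s['tcp_rot']).as_matrix()[:,0].round(4),'z',R.from_quat(s['tcp_rot']).as_matrix()[:,2].round(4))
for c in ['scene','side']:
    im,d,P,K,T=cam(c); np.savez(c+'1.npz',im=im,P=P)
    near=(abs(P[...,0]-.66)<.12)&(abs(P[...,1]-.0)<.08)
    hsv=cv2.cvtColor(im,cv2.COLOR_RGB2HSV)
    g=near&(hsv[...,0]>50)&(hsv[...,0]<80)&(hsv[...,1]>120)
    r=near&((hsv[...,0]<6)|(hsv[...,0]>174))&(hsv[...,1]>120)
    for n,m in (('g',g),('r',r)):
        if m.sum(): v,u=np.nonzero(m); print(c,n,m.sum(),u.mean().round(1),v.mean().round(1),(u.min(),u.max(),v.min(),v.max()),'z',np.nanpercentile(P[m][:,2],[3,50,97]).round(4),'xy',np.nanmedian(P[m],0).round(4))
    q=P[...,:2]-o; X=q@ex; Y=q@ey
    m=(P[...,2]>.03)&(P[...,2]<.085)&(X>-.005)&(X<.035)&(abs(Y)<.04); 
    if m.sum(): print(c,'tongue z',np.polyfit(X[m],P[m][:,2],1).round(4))
E
python3 chk.py
```

```text
6.33 [ 0.47207178 -0.04756049  0.01051733] F [-5.5  0.4  8.4] [0.23 0.76 0.1 ] op 0.459 TCP X,Y -0.16460756675547442 2.0786279442534312e-05
tool x [ 0.996  -0.0892 -0.003 ] z [-2.9e-03  2.0e-04 -1.0e+00]
scene g 127 295.8 245.4 (np.int64(286), np.int64(305), np.int64(239), np.int64(252)) z [0.053  0.061  0.0637] xy [0.6493 0.0244 0.061 ]
scene r 27 288.0 257.1 (np.int64(285), np.int64(290), np.int64(255), np.int64(261)) z [0.0377 0.0435 0.0463] xy [0.6416 0.0045 0.0435]
scene tongue z [0.0937 0.0453]
side g 66 277.2 209.6 (np.int64(269), np.int64(285), np.int64(205), np.int64(214)) z [0.0555 0.061  0.0636] xy [0.6311 0.0453 0.061 ]
side r 2 284.5 202.5 (np.int64(284), np.int64(285), np.int64(202), np.int64(203)) z [0.0432 0.0432 0.0432] xy [0.6396 0.0007 0.0432]
side tongue z [0.1051 0.0446]
```

```bash
cat > lvl.py <<'E'
from fit import *
a=np.radians(-5.2); ex=np.array([np.cos(a),np.sin(a),0]); ey=np.array([-np.sin(a),np.cos(a),0]); o=np.array([.636,-.0625,0]); post=np.array([.641,.0345,0])
def lvl(c,im,P,K,T):
    hsv=cv2.cvtColor(im,cv2.COLOR_RGB2HSV)
    near=(abs(P[...,0]-.645)<.03)&(abs(P[...,1]-.02)<.045)&(P[...,2]>.02)
    g=near&(hsv[...,0]>50)&(hsv[...,0]<80)&(hsv[...,1]>100)
    r=near&((hsv[...,0]<8)|(hsv[...,0]>172))&(hsv[...,1]>90)
    C=T[:3,3]
    for n,m in (('green',g),('red',r)):
        if m.sum()<2: print(c,n,'none'); continue
        v,u=np.nonzero(m); uv=[((u.min()+u.max())/2,(v.min()+v.max())/2),(u.mean(),v.mean())]
        for q in uv:
            d=T[:3,:3]@np.array([(q[0]-K[0,2])/K[0,0],(q[1]-K[1,2])/K[1,1],1])
            if n=='red': t=((o-C)@ex)/(d@ex); p=C+t*d; print(c,n,m.sum(),'Y',((p-o)@ey).round(4),'z',p[2].round(4), 'maxY',np.nanmax((P[m]-o)@ey).round(4),'X',np.nanmedian((P[m]-o)@ex).round(4))
            else: t=((post-C)[:2]@d[:2])/(d[:2]@d[:2]); p=C+t*d; print(c,n,m.sum(),'miss',(p-post)[:2].round(4),'z',p[2].round(4))
E
python3 - <<'E'
from lvl import *
for c in ['scene','side']:
    m=ctrl.camera_model(c); z=np.load(c+'1.npz'); lvl(c,z['im'],z['P'],np.array(m['intrinsics']),np.linalg.inv(m['extrinsics']))
E
```

```text
scene green 132 miss [0.0012 0.0006] z 0.0496
scene green 132 miss [0.0007 0.0003] z 0.0503
scene red 31 Y 0.0639 z 0.0455 maxY 0.0895 X -0.0006
scene red 31 Y 0.0666 z 0.0438 maxY 0.0895 X -0.0006
side green 74 miss [-0.0013 -0.0008] z 0.05
side green 74 miss [-0.0014 -0.0009] z 0.05
side red 4 Y 0.0583 z 0.0359 maxY 0.0641 X -0.0021
side red 4 Y 0.0583 z 0.0368 maxY 0.0641 X -0.0021
```

carry_out:
  deltas: [0.012, 0, -0.0006, 0, -0.003, 0, 0.024, 0, -0.0006, 0, -0.003, 0, 0.034, 0, -0.0006, 0, -0.003, 0, 0.042, 0, -0.0006, 0, -0.003, 0, 0.05, 0, -0.0006, 0, -0.003, 0]

```text
time: 7.05
eef_pos: [0.5197, -0.052, 0.0105]
tcp_rot: [0.999, -0.045, -0.006, -0.001]
contact_force: [-10.0, -0.2, 7.1]
opening: 0.461
finger_force: 53.2
```

carry_out:
  deltas: [0.01, 0, 0, 0, 0.006, 0, 0.018, 0, 0, 0, 0.01, 0, 0.026, 0, 0, 0, 0.01, 0, 0.034, 0, 0, 0, 0.01, 0, 0.042, 0, 0, 0, 0.01, 0]

```text
time: 7.68
eef_pos: [0.56, -0.0554, 0.0105]
tcp_rot: [0.999, -0.045, -0.003, -0.001]
contact_force: [-12.7, 0.5, 9.0]
opening: 0.459
finger_force: 53.7
```

```bash
python3 chk.py
```

```text
7.67 [ 0.55999176 -0.05541287  0.01054877] F [-12.7   0.5   9. ] [ 0.17  1.86 -0.06] op 0.459 TCP X,Y -0.07633774124606806 0.00016913471147600326
tool x [ 0.996  -0.0892 -0.006 ] z [-0.0059  0.0014 -1.    ]
scene g 124 295.9 245.3 (np.int64(286), np.int64(305), np.int64(239), np.int64(251)) z [0.0534 0.0611 0.0634] xy [0.6492 0.0245 0.0611]
scene r 28 287.9 252.1 (np.int64(284), np.int64(290), np.int64(250), np.int64(256)) z [0.0514 0.0571 0.0618] xy [0.6412 0.004  0.0571]
scene tongue z [0.0264 0.0596]
side g 69 277.6 209.4 (np.int64(269), np.int64(285), np.int64(205), np.int64(214)) z [0.0568 0.0601 0.0629] xy [0.6309 0.0443 0.0601]
side r 27 284.4 200.2 (np.int64(282), np.int64(287), np.int64(198), np.int64(203)) z [0.0402 0.0566 0.0598] xy [0.6365 0.0057 0.0566]
side tongue z [0.0067 0.0598]
```

carry_out:
  deltas: [0.005, 0, 0, 0, 0.003, 0, 0.009, 0, 0, 0, 0.005, 0, 0.012, 0, 0, 0, 0.005, 0, 0.012, 0, 0, 0, 0.005, 0, 0.012, 0, 0, 0, 0.005, 0]

```text
time: 8.4
eef_pos: [0.5722, -0.0566, 0.0106]
tcp_rot: [0.999, -0.045, -0.0, -0.0]
contact_force: [-9.6, 1.1, 7.8]
opening: 0.462
finger_force: 53.3
```

carry_out:
  deltas: [0, 0, 0, 0, 0, 0, 0, 0, 0, 0, 0, 0, 0, 0, 0, 0, 0, 0, 0, 0, 0, 0, 0, 0]
  grip: 100

```text
time: 8.9
eef_pos: [0.5762, -0.0575, 0.0113]
tcp_rot: [0.999, -0.045, 0.006, 0.001]
contact_force: [-0.3, 0.9, -0.2]
opening: 1.001
finger_force: 0.0
```

```bash
python3 chk.py; python3 - <<'E'
from h import *
plan([((.54,-.054,.1),tool(-5.2)),((.47,0,.1),tool(0,35))])
E
```

```text
8.9 [ 0.57619453 -0.05753182  0.01126997] F [-0.3  0.9 -0.2] [ 0.02 -0.    0.02] op 1.001 TCP X,Y -0.06000961854683476 -0.0004725866218416468
tool x [ 0.9959 -0.0901  0.0122] z [ 0.0121 -0.0016 -0.9999]
scene g 125 295.9 245.4 (np.int64(286), np.int64(305), np.int64(239), np.int64(252)) z [0.0533 0.0611 0.0635] xy [0.6498 0.0251 0.0611]
scene r 29 287.8 251.3 (np.int64(284), np.int64(290), np.int64(249), np.int64(255)) z [0.0539 0.0608 0.0637] xy [0.6413 0.0042 0.0608]
scene tongue z [0.0008 0.0636]
side g 67 277.5 209.5 (np.int64(269), np.int64(285), np.int64(205), np.int64(214)) z [0.0561 0.06   0.0631] xy [0.6305 0.0435 0.06  ]
side r 28 284.5 199.6 (np.int64(282), np.int64(287), np.int64(197), np.int64(202)) z [0.0546 0.0606 0.0644] xy [0.6356 0.0067 0.0606]
side tongue z [-0.0051  0.0629]
[-0.0351, -0.0002, -0.0892, 0.0005, -0.0119, 0.0005]
[-0.1097, -0.0477, -0.0902, 0.0286, 0.5986, -0.087]
```

carry_out:
  deltas: [0, 0, -0.03, 0, 0, 0, -0.005, 0, -0.07, 0, 0, 0, -0.035, -0.01, -0.1, 0.005, 0.12, -0.01, -0.065, -0.025, -0.1, 0.012, 0.27, -0.03, -0.09, -0.035, -0.095, 0.02, 0.43, -0.06]

```text
time: 9.62
eef_pos: [0.4885, -0.0141, 0.1066]
tcp_rot: [0.975, -0.013, 0.223, 0.001]
contact_force: [0.1, 1.3, -0.5]
opening: 1.0
finger_force: 0.0
```

```bash
python3 - <<'E'
from h import *
print(ctrl.get_state()['eef_pos']);plan([((.47,0,.1),tool(0,35))])
E
```

```text
[ 0.4885012  -0.01409831  0.10659541]
[-0.0199, -0.0136, -0.0022, 0.0102, 0.1608, -0.0249]
```

carry_out:
  deltas: [-0.01, -0.007, 0, 0.005, 0.1, -0.012, -0.02, -0.014, -0.002, 0.01, 0.16, -0.025, -0.02, -0.014, -0.002, 0.01, 0.16, -0.025]

```text
time: 10.0
eef_pos: [0.4826, 0.0003, 0.1014]
tcp_rot: [0.956, -0.001, 0.293, -0.001]
contact_force: [0.9, -0.3, -0.3]
opening: 1.0
finger_force: 0.0
```

```bash
python3 - <<'E'
from lvl import *
print(ctrl.get_state()['eef_pos'],ctrl.get_state()['tcp_rot'])
im,d,P,K,T=cam('wrist'); np.savez('w3.npz',im=im,P=P,K=K,T=T); lvl('wrist',im,P,K,T)
hsv=cv2.cvtColor(im,cv2.COLOR_RGB2HSV)
near=(abs(P[...,0]-.645)<.03)&(abs(P[...,1]-.02)<.045)&(P[...,2]>.02)
g=near&(hsv[...,0]>50)&(hsv[...,0]<80)&(hsv[...,1]>100)
r=near&((hsv[...,0]<8)|(hsv[...,0]>172))&(hsv[...,1]>90)
for m in (g,r):
    v,u=np.nonzero(m); print(m.sum(),u.min(),u.max(),v.min(),v.max(),'x',np.percentile(P[m][:,0],[2,50,98]).round(4),'y',np.percentile(P[m][:,1],[2,50,98]).round(4),'z',np.percentile(P[m][:,2],[2,10,50,90,98]).round(4))
v,u=np.nonzero(r); cu,cv_=int(u.mean()),int(v.mean())
x0,y0=max(cu-80,0),max(cv_-60,0); save('w3c',np.hstack([cv2.resize(im,(400,300)),cv2.resize(im[y0:y0+120,x0:x0+160],(400,300),interpolation=cv2.INTER_NEAREST)])); print(x0,y0)
E
```

```text
[4.82572092e-01 2.82614426e-04 1.01427015e-01] [ 9.56050134e-01 -7.27011668e-04  2.93201838e-01 -5.42678552e-04]
wrist green 782 miss [-0.0001  0.0003] z 0.0541
wrist green 782 miss [ 0.0002 -0.0011] z 0.0483
wrist red 219 Y 0.0709 z 0.0497 maxY 0.0774 X -0.0071
wrist red 219 Y 0.0692 z 0.0506 maxY 0.0774 X -0.0071
782 217 256 59 96 x [0.6248 0.6296 0.6522] y [0.0187 0.0298 0.0483] z [0.0517 0.0543 0.06   0.0609 0.0615]
219 260 277 71 88 x [0.6311 0.6352 0.6412] y [0.0008 0.0057 0.0133] z [0.0532 0.0555 0.0594 0.0618 0.0624]
190 18
```

View pics/w3c.png

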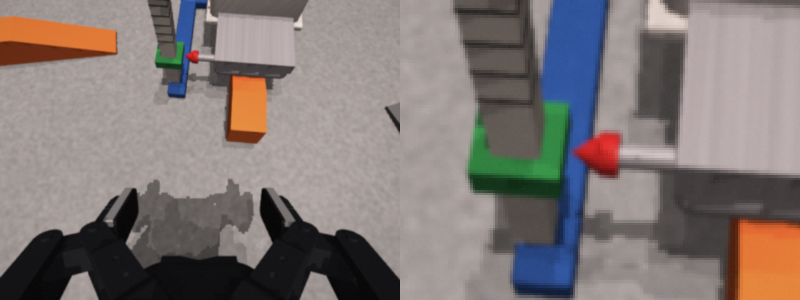

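```bash
cat > tri.py <<'E'
from lvl import *
from scipy.optimize import least_squares
def masks(im,P):
    hsv=cv2.cvtColor(im,cv2.COLOR_RGB2HSV)
    near=(abs(P[...,0]-.645)<.035)&(abs(P[...,1]-.02)<.05)&(P[...,2]>.02)
    near=cv2.dilate(near.astype(np.uint8),np.ones((3,3)))>0
    g=near&(hsv[...,0]>45)&(hsv[...,0]<85)&(hsv[...,1]>90)
    r=near&((hsv[...,0]<8)|(hsv[...,0]>172))&(hsv[...,1]>100)
    return g,r
def cen(m): v,u=np.nonzero(m); return np.array([u.mean(),v.mean()])
def proj(p,K,T):
    q=(np.atleast_2d(p)-T[:3,3])@T[:3,:3]; q=q@K.T; return q[:,:2]/q[:,2:]
def box(cx,cy,z0,z1,w):
    return np.array([np.array([cx,cy,0])+sx*w/2*ex+sy*w/2*ey+[0,0,z] for sx in(-1,1) for sy in(-1,1) for z in(z0,z1)])
S=10
def fill(p,K,T):
    m=np.zeros((420*S,560*S),np.uint8); uv=((proj(p,K,T)+.5)*S).astype(np.float32)
    cv2.fillConvexPoly(m,cv2.convexHull(uv).astype(np.int32),1); return m>0
zb=.0575
def run(views):
    obs=[]
    for c,im,P,K,T in views:
        g,r=masks(im,P)
        M=fill(box(*post[:2],zb-.005,zb+.005,.03),K,T)&~fill(box(*post[:2],zb+.005,.138,.016),K,T)
        off=cen(g)-((cen(M)+.5)/S-.5); obs.append((cen(r)-off,K,T,c,off)); print(c,'g',g.sum(),round(M.sum()/S**2),'r',r.sum(),'off px',off.round(2))
    f=lambda p,o=obs: np.concatenate([(proj(p,K,T)[0]-uv) for uv,K,T,_,_ in o])
    for name,o in [('all',obs)]+[(obs[i][3]+'+'+obs[j][3],[obs[i],obs[j]]) for i in range(len(obs)) for j in range(i)]:
        s=least_squares(lambda p:f(p,o),[.64,.006,.055]); print(name,'red',s.x.round(4),'X-Xpost',((s.x-post)@ex).round(4),'to rise',round((zb-s.x[2])*1000,2),'res px',s.fun.round(2))
E
python3 - <<'E'
from tri import *
V=[]
for c in ['scene','side']:
    m=ctrl.camera_model(c); z=np.load(c+'1.npz'); V.append((c,z['im'],z['P'],np.array(m['intrinsics']),np.linalg.inv(m['extrinsics'])))
z=np.load('w3.npz'); V.append(('wrist',z['im'],z['P'],z['K'],z['T']))
run(V)
E
```

```text
scene g 136 145 r 32 off px [0.22 0.02]
side g 85 119 r 37 off px [1.11 0.08]
wrist g 811 927 r 216 off px [1.42 2.05]
all red [0.6389 0.0074 0.0575] X-Xpost 0.0003 to rise -0.03 res px [-0.06 -0.1   0.08  0.57  0.12 -0.17]
side+scene red [0.6395 0.0067 0.0584] X-Xpost 0.001 to rise -0.89 res px [0.02 0.   0.02 0.  ]
wrist+scene red [0.639  0.0075 0.0572] X-Xpost 0.0004 to rise 0.31 res px [ 0.    0.    0.01 -0.01]
wrist+side red [0.6384 0.0074 0.0581] X-Xpost -0.0002 to rise -0.62 res px [ 0.06 -0.17  0.26  0.48]
```

```bash
python3 - <<'E'
from tri import *
z=np.load('w3.npz'); im,P,K,T=z['im'],z['P'],z['K'],z['T']
g,r=masks(im,P)
M=fill(box(*post[:2],zb-.005,zb+.005,.03),K,T)&~fill(box(*post[:2],zb+.005,.138,.016),K,T)
m=cv2.resize(M.astype(np.float32),(560,420),interpolation=cv2.INTER_AREA)>.5
for n,k in (('obs',g),('mod',m)):
    v,u=np.nonzero(k); print(n,u.min(),u.max(),v.min(),v.max())
for v in range(54,100,2): print(v,''.join('#' if x else '.' for x in g[v,210:262]),''.join('#' if x else '.' for x in m[v,210:262]))
for v in range(68,92): print(v,''.join('#' if x else '.' for x in r[v,255:282]))
E
```

```text
obs 217 256 59 96
mod 215 256 56 95
54 .................................................... ....................................................
56 .................................................... ....................................#####...........
58 .................................................... ....................................###########.....
60 .....................................##########..... .........#...........................##########.....
62 ......................................#########..... .........##..........................##########.....
64 ......................................#########..... ........###..........................##########.....
66 ...........#..........................#########..... ........####.........................##########.....
68 ..........###.........................#########..... ........####........................###########.....
70 ..........####.......................##########..... .......######.......................###########.....
72 .........#####.......................##########..... .......######..............
[... 1486 characters left out ...]
..................
70 ...........................
71 ...............########....
72 ............###########....
73 ...........############....
74 ...........############....
75 .........##############....
76 ........###############....
77 .......###############.....
78 .....#################.....
79 .....#################.....
80 .......###############.....
81 ........##############.....
82 .........#############.....
83 ..........############.....
84 ..........#############....
85 ............##########.....
86 .............#########.....
87 ...............#######.....
88 ...................##......
89 ...........................
90 ...........................
91 ...........................
```

```bash
cat > fit2.py <<'E'
from tri import *
from scipy.optimize import minimize
def crop(g):
    v,u=np.nonzero(g); return u.min()-8,v.min()-8,u.max()+9,v.max()+9
S2=8
def ras(hull_pts,K,T,d,b):
    m=np.zeros(((b[3]-b[1])*S2,(b[2]-b[0])*S2),np.uint8); uv=((proj(hull_pts,K,T)+d-[b[0],b[1]]+.5)*S2).astype(np.float32)
    cv2.fillConvexPoly(m,cv2.convexHull(uv).astype(np.int32),1); return m
def iou(m,g,b):
    a=cv2.resize(m.astype(np.float32),(b[2]-b[0],b[3]-b[1]),interpolation=cv2.INTER_AREA); o=g[b[1]:b[3],b[0]:b[2]].astype(np.float32)
    return -np.minimum(a,o).sum()/np.maximum(a,o).sum()
def rb(yaw,z0,z1,w):
    p=box(0,0,z0,z1,w); p=R.from_euler('z',yaw).apply(p); return p+[post[0],post[1],0]
def go(c,im,P,K,T):
    g,r=masks(im,P); b=crop(g); rbx=crop(r)
    def fg(p):
        m=ras(rb(p[2],zb-.005,zb+.005,.03*p[4]),K,T,p[:2],b)&~ras(rb(p[2],zb+.005,.138,p[3]),K,T,p[:2],b); return iou(m,g,b)
    sg=min((minimize(fg,[x,y,0,.016,1],method='Nelder-Mead',options=dict(initial_simplex=np.array([[x,y,0,.016,1]]+[list(np.array([x,y,0,.016,1])+np.eye(5)[i]*[1,1,.08,.003,.05][i]) for i in range(5)]),maxiter=400)) for x in(0,1.5) for y in (0,2)),key=lambda s:s.fun)
    yp=.080; ax=o-.0035*ex
    def cone(rr,L):
        t=np.linspace(0,2*np.pi,40); base=ax+[0,0,zb]+(yp-L)*ey+rr*(np.cos(t)[:,None]*ex+np.sin(t)[:,None]*[0,0,1])
        return np.vstack([base,ax+[0,0,zb]+yp*ey])
    def fr(p): return iou(ras(cone(p[2],p[3]),K,T,p[:2],rbx),r,rbx)
    sr=min((minimize(fr,q,method='Nelder-Mead',options=dict(initial_simplex=np.array([q]+[list(np.array(q)+np.eye(4)[i]*[1.5,1.5,.002,.003][i]) for i in range(4)]),maxiter=400)) for q in ([0,0,.006,.013],[2,2,.006,.013],[-1,2,.007,.013],[0,4,.005,.01])),key=lambda s:s.fun)
    pt=ax+[0,0,zb]; A=proj([pt+yp*ey,pt+yp*ey+[0,0,.001],pt+yp*ey+.001*ex],K,T); kz=(A[1]-A[0])[1]; kx=(A[2]-A[0])[1]
    dv=sr.x[1]-sg.x[1]
    print(c,'g',sg.x.round(3),sg.fun.round(3),'r',sr.x.round(4),sr.fun.round(3),'px/mm z',kz.round(3),'x',kx.round(3),'to rise if X aligned',(-dv/kz*-1).round(2) if 0 else round(dv/-kz,2))
E
python3 - <<'E'
from fit2 import *
for c in ['scene','side']:
    m=ctrl.camera_model(c); z=np.load(c+'1.npz'); go(c,z['im'],z['P'],np.array(m['intrinsics']),np.linalg.inv(m['extrinsics']))
z=np.load('w3.npz'); go('wrist',z['im'],z['P'],z['K'],z['T'])
E
```

```text
scene g [ 0.195  0.011 -0.005  0.016  0.972] -0.903 r [-0.1737  0.5491  0.0075  0.01  ] -0.742 px/mm z -0.32 x 0.243 to rise if X aligned 1.68
side g [ 0.616 -0.04  -0.011  0.018  0.904] -0.842 r [ 0.8847 -0.319   0.0089  0.0121] -0.822 px/mm z -0.303 x -0.191 to rise if X aligned -0.92
wrist g [ 1.192  1.978 -0.004  0.016  0.947] -0.942 r [1.2862 2.3223 0.0084 0.0149] -0.844 px/mm z -0.848 x -1.013 to rise if X aligned 0.41
```

```bash
python3 - <<'E'
from h import *
plan([((.55,-.055,.12),tool(-5.2)),((.572,-.0566,.11),tool(-5.2))])
E
```

```text
[0.0669, 0.0552, 0.022, -0.0283, -0.5932, 0.0866]
[0.0795, 0.0568, 0.0426, -0.0283, -0.5932, 0.0866]
```

carry_out:
  deltas: [0, 0.01, -0.02, -0.007, -0.14, 0.02, 0.02, 0.025, -0.02, -0.014, -0.3, 0.04, 0.045, 0.045, -0.005, -0.022, -0.45, 0.065, 0.067, 0.055, 0.022, -0.028, -0.593, 0.087, 0.079, 0.057, 0.043, -0.028, -0.593, 0.087]

```text
time: 10.68
eef_pos: [0.5747, -0.0584, 0.1083]
tcp_rot: [0.999, -0.046, -0.001, 0.0]
contact_force: [0.5, 0.4, -1.0]
opening: 1.005
finger_force: 0.0
```

carry_out:
  deltas: [0, 0, 0, 0, 0, 0]

```text
time: 10.8
eef_pos: [0.5719, -0.0573, 0.1072]
tcp_rot: [0.999, -0.046, -0.002, -0.0]
contact_force: [-0.2, -0.7, -0.3]
opening: 1.002
finger_force: 0.0
```

```bash
python3 - <<'E'
from h import *
s=ctrl.get_state(); print(s['eef_pos'],s['tcp_rot'])
plan([((.572,-.0566,.011),tool(-5.2))])
E
```

```text
[ 0.57189246 -0.0572691   0.10719516] [ 9.98946131e-01 -4.58611039e-02 -1.82580207e-03 -2.29987797e-04]
[0.0004, -0.0006, 0.0962, -0.0003, 0.0037, -0.001]
```

carry_out:
  deltas: [0, 0, 0.035, 0, 0.003, 0, 0, 0, 0.065, 0, 0.003, 0, 0, 0, 0.085, 0, 0.003, 0, 0, 0, 0.095, 0, 0.003, 0, 0, 0, 0.096, 0, 0.003, 0]

```text
time: 11.42
eef_pos: [0.5718, -0.0568, 0.0133]
tcp_rot: [0.999, -0.046, 0.002, -0.0]
contact_force: [-0.2, 0.6, 0.2]
opening: 1.001
finger_force: 0.0
```

carry_out:
  deltas: [0, 0, 0, 0, 0, 0, 0, 0, 0, 0, 0, 0, 0, 0, 0, 0, 0, 0, 0, 0, 0, 0, 0, 0, 0, 0, 0, 0, 0, 0]
  grip: 0

```text
time: 12.05
eef_pos: [0.5727, -0.0569, 0.0144]
tcp_rot: [0.999, -0.045, 0.003, -0.0]
contact_force: [-2.0, 2.1, 6.0]
opening: 0.457
finger_force: 53.1
```

```bash
python3 chk.py
```

```text
12.05 [ 0.57267403 -0.05693576  0.01443781] F [-2.   2.1  6. ] [0.09 0.28 0.05] op 0.457 TCP X,Y -0.06356965121267523 -0.00019806119968952642
tool x [ 0.9959 -0.0908  0.005 ] z [ 5.e-03 -2.e-04 -1.e+00]
scene g 125 295.9 245.4 (np.int64(286), np.int64(305), np.int64(239), np.int64(252)) z [0.0533 0.0608 0.0635] xy [0.6494 0.0245 0.0608]
scene r 29 287.8 251.3 (np.int64(284), np.int64(290), np.int64(249), np.int64(255)) z [0.0537 0.0611 0.0645] xy [0.6411 0.0042 0.0611]
scene tongue z [0.0003 0.0637]
side g 67 277.5 209.5 (np.int64(269), np.int64(285), np.int64(205), np.int64(214)) z [0.0551 0.0598 0.0633] xy [0.6305 0.0449 0.0598]
side r 29 285.5 196.5 (np.int64(282), np.int64(315), np.int64(109), np.int64(202)) z [0.0567 0.0601 0.1002] xy [0.6354 0.007  0.0601]
side tongue z [0.0068 0.0629]
```

carry_out:
  deltas: [0.002, 0, 0, 0, 0, 0, 0.004, 0, 0, 0, 0, 0, 0.006, 0, 0, 0, 0, 0, 0.007, 0, 0, 0, 0, 0, 0.007, 0, 0, 0, 0, 0]

```text
time: 12.78
eef_pos: [0.5755, -0.0571, 0.0144]
tcp_rot: [0.999, -0.045, -0.003, -0.0]
contact_force: [-15.0, 1.5, 16.2]
opening: 0.457
finger_force: 54.7
```

carry_out:
  deltas: [0.0012, 0, -0.0005, 0, 0.004, 0, 0.0012, 0, -0.0005, 0, 0.004, 0]

```text
time: 13.02
eef_pos: [0.5765, -0.0571, 0.0143]
tcp_rot: [0.999, -0.045, -0.001, -0.0]
contact_force: [-12.7, 0.5, 13.9]
opening: 0.458
finger_force: 54.4
```

carry_out:
  deltas: [0, 0, 0, 0, 0, 0, 0, 0, 0, 0, 0, 0, 0, 0, 0, 0, 0, 0, 0, 0, 0, 0, 0, 0]
  grip: 100

```text
time: 13.52
eef_pos: [0.5803, -0.0576, 0.0137]
tcp_rot: [0.999, -0.046, 0.004, -0.0]
contact_force: [0.4, -0.4, 0.0]
opening: 1.0
finger_force: 0.0
```

```bash
python3 chk.py; python3 - <<'E'
from h import *
plan([((.48,0,.1),tool(0,36))])
E
```

```text
13.53 [ 0.58026288 -0.05761236  0.01369807] F [ 0.4 -0.4  0. ] [-0.07  0.02  0.01] op 1.0 TCP X,Y -0.055950707086253715 -0.00018407583494978419
tool x [ 0.9958 -0.091   0.0078] z [ 7.8e-03 -3.0e-04 -1.0e+00]
scene g 124 295.8 245.3 (np.int64(286), np.int64(305), np.int64(239), np.int64(252)) z [0.053  0.0613 0.0634] xy [0.6493 0.0242 0.0613]
scene r 29 287.9 250.3 (np.int64(284), np.int64(290), np.int64(248), np.int64(254)) z [0.0574 0.063  0.0657] xy [0.6406 0.0049 0.063 ]
scene tongue z [-0.0051  0.0649]
side g 66 277.4 209.6 (np.int64(269), np.int64(285), np.int64(205), np.int64(214)) z [0.0543 0.06   0.0625] xy [0.6308 0.0438 0.06  ]
side r 32 287.7 188.0 (np.int64(282), np.int64(314), np.int64(107), np.int64(202)) z [0.0556 0.0624 0.294 ] xy [0.6355 0.0072 0.0624]
side tongue z [0.0014 0.0642]
[-0.1044, -0.0483, -0.087, 0.0285, 0.6201, -0.0881]
```

carry_out:
  deltas: [0, 0, -0.03, 0, 0, 0, -0.005, 0, -0.07, 0, 0, 0, -0.035, -0.01, -0.1, 0.005, 0.12, -0.01, -0.065, -0.025, -0.1, 0.012, 0.27, -0.03, -0.09, -0.035, -0.09, 0.02, 0.43, -0.06]

```text
time: 14.25
eef_pos: [0.4936, -0.0144, 0.1052]
tcp_rot: [0.975, -0.014, 0.222, 0.001]
contact_force: [0.5, 1.1, -1.0]
opening: 1.003
finger_force: 0.0
```

carry_out:
  deltas: [-0.01, -0.007, 0.01, 0.005, 0.14, -0.012, -0.015, -0.014, 0.02, 0.01, 0.27, -0.025, -0.015, -0.014, 0.03, 0.01, 0.35, -0.025, -0.015, -0.014, 0.03, 0.01, 0.35, -0.025, -0.015, -0.014, 0.03, 0.01, 0.35, -0.025]

```text
time: 14.88
eef_pos: [0.5237, -0.0076, 0.071]
tcp_rot: [0.926, 0.002, 0.378, -0.006]
contact_force: [0.7, 0.2, 0.7]
opening: 0.996
finger_force: 0.0
```

```bash
python3 - <<'E'
from fit2 import *
s=ctrl.get_state(); print(s['time'],s['eef_pos'],s['contact_force'])
V=[]
for c in ['scene','side','wrist']:
    V.append((c,*[(im,P,K,T) for im,d,P,K,T in [cam(c)]][0])); 
im=V[2][1]; 
for v in V: 
    try: go(*v)
    except Exception as e: print(v[0],e)
try: run(V)
except Exception as e: print(e)
v,u=np.nonzero(masks(*V[2][1:3])[0]); x0,y0=max(int(u.mean())-60,0),max(int(v.mean())-50,0)
save('w4',np.hstack([cv2.resize(im,(400,300)),cv2.resize(im[y0:y0+120,x0:x0+160],(400,300),interpolation=cv2.INTER_NEAREST)]))
E
```

```text
14.875 [ 0.52373421 -0.00756702  0.07096385] [0.7154111  0.20271269 0.69390725]
scene g [ 0.156  0.011 -0.009  0.016  0.977] -0.896 r [-0.2187 -0.3918  0.0074  0.0099] -0.759 px/mm z -0.32 x 0.243 to rise if X aligned -1.26
side g [ 0.684 -0.027 -0.013  0.018  0.902] -0.849 r [ 0.8627 -0.3362  0.0098  0.0133] -0.879 px/mm z -0.303 x -0.191 to rise if X aligned -1.02
wrist g [1.347 2.149 0.004 0.016 0.948] -0.944 r [1.9789 1.2392 0.0087 0.0139] -0.836 px/mm z -0.958 x -1.011 to rise if X aligned -0.95
scene g 135 145 r 29 off px [ 0.26 -0.  ]
side g 86 119 r 43 off px [1.17 0.1 ]
wrist g 949 1087 r 249 off px [1.56 2.1 ]
all red [0.6386 0.0075 0.0594] X-Xpost 0.0 to rise -1.88 res px [-0.03  0.01  0.22  0.53  0.06 -0.18]
side+scene red [0.6392 0.0069 0.0603] X-Xpost 0.0007 to rise -2.83 res px [0.12 0.   0.1  0.  ]
wrist+scene red [0.6385 0.0075 0.0592] X-Xpost -0.0 to rise -1.74 res px [-0.01 -0.01 -0.03  0.03]
wrist+side red [0.6385 0.0075 0.0594] X-Xpost -0.0 to rise -1.92 res px [ 0.06 -0.17  0.24  0.52]
```

View pics/w4.png

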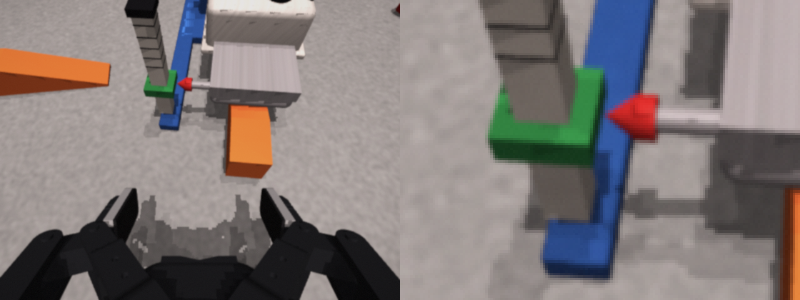

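The picture shows the red tip (crop (610,115)) level with the middle of the green band's near side (about row 114), and the wedge under the foot with the gripper clear. I'll check that the wedge lies flat before handing in.

```bash
python3 - <<'E'
from lvl import *
o=o[:2]; ex=ex[:2]; ey=ey[:2]
im,d,P,K,T=cam('wrist'); q=P[...,:2]-o; X=q@ex; Y=q@ey
for n,m in (('heel',(abs(Y)<.015)&(X>-.07)&(X<-.03)&(P[...,2]>.03)&(P[...,2]<.055)),('bench',(abs(Y)<.015)&(X<-.10)&(X>-.14)&(abs(P[...,2])<.02))):
    if m.sum()>20:
        A=np.c_[X[m],Y[m],np.ones(m.sum())]; print(n,m.sum(),np.linalg.lstsq(A,P[m][:,2],rcond=None)[0].round(4),np.median(P[m][:,2]).round(4))
E
```

```text
heel 2028 [-0.0016  0.0025  0.0418] 0.0418
bench 2258 [-0.0011 -0.0003 -0.0002] -0.0001
```

The heel top is level at 41.8 mm above the bench, so the wedge lies flat.

```bash
python3 -c "
from plant import ctrl
print(ctrl.sign_off())"
```

```text
the job is handed in; nothing more can be done
None
```

The orange wedge lies flat under the foot and carries the cover. The red pointer is level with the green band to within about 1–2 mm by the cameras. The gripper is clear, and the job was handed in at about 15 s.

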